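Take the check weight from its covered case to the balance

ROBOT

A 7-joint arm with a two-finger parallel gripper is mounted at the origin on the work surface. World frame = base frame: x ahead of the robot, y to its left, z up, the work surface at z = 0. Lengths are in m, angles in rad, forces in N, time in s.
With the tool pointing down it reaches from about 0.425 to 0.875 m from the base axis. Payload 4.7 kg.
Tool frame: the origin (TCP) lies at the very end of the fingers, on their centre line; the grasp point (between the pads) lies 19 mm behind it; z points along the fingers, y is the line along which they close (so a half turn about z gives the same grasp; the last joint's range is limited). The gripper opens to 87 mm and grips with 3 to 60 N. Pads are 19 mm wide; open, the fingers measure 117 mm over their backs; the gripper's body (75 mm by 190 mm) begins 51 mm behind the grasp point.
Start: joints at [-1.109, 0.321, -0.07, 1.45, 0.023, 1.371, -0.057], TCP at [0.281, 0.586, 0.223] pointing down, gripper open.
Joint ranges: [-2.86, 2.86], [-0.3, 2.09], [-1.38, 1.24], [0.06, 2.45], [-1.56, 4.7], [0.09, 2.05], [-2.69, 2.69]. Speed limits (rad/s): [2.57, 2.57, 3.14, 3.14, 3.14, 3.14, 3.14].

INTERFACE

Orientations are given as a rotation vector (axis times angle).
In Python, from bench import ctrl, get_image, job gives the robot as it stands.
- The arm moves only by the shell command python3 -m crank 'ROWS' [FORCE]. ROWS is JSON, a list that holds one entry, the list of rows, each a list of 5 numbers: the shift along the tool's x, y, z in mm, then the turn about the tool's z in rad, then the closure, from -1 (fully open) to 1 (shut), so that 0 is half open. A call has 1 to 10 rows; each row shifts and turns the commanded pose from where the row before left it, along the tool's axes as they then stand; what a row does not reach is not made up. A row lasts 1/12 s, in which the tool goes at most 41.7 mm and 7.16 degrees, less where a joint would pass 70% of its speed; a pose out of reach is approached as far as the arm can. A call with a gripper value outside its range is refused whole. The fingers move at their own pace and stop on an object; FORCE is the grip in N (left out, the last holds). Time passes only in rows, so rows that do not move let the fingers close. It gives the time, the measured TCP pose, the force, the opening and the grip force at its end, in the units of the state.
- ctrl.get_state(): the state, without advancing time (a new reading comes with each control period).
- get_image(name): name is "side" or "top"; returns a dict with "pixels" (400x640x3 uint8, red, green, blue), "fx", "fy", "cx", "cy" (pixels), "T" (4x4, takes a point from camera to world coordinates). Camera axes: x right, y down, z forward; pixel columns grow to the right and rows downward; lengths in m; the calibration is good to about 2 mm. A picture is of the moment at which its call begins. There is no depth.
- job.close_job(): hands the job in; it is judged then, once.
The state is a dict: "time": time; "joint_positions": joint angles; "qd": joint speeds; "joint_torque": joint torques, N m; "position": TCP position; "tool_rot": TCP orientation; "ft_force": force on the tool from outside, world axes, zero at the start; "torque": the same for the moment, N m; "grip_width": opening from 0.0 (shut) to 1.0 (fully open); "grip_force": force on a finger pad.
Only numpy, scipy, OpenCV 4.12 (cv2) and the standard library are available. Lean on these libraries where they do the work, as an engineer would, in place of code of your own. Each camera call takes 0.05 s, during which the arm holds its last target. There are 200 camera calls.

TASK

The balance needs its check weight. With the cover still shut, swing the case's clip well clear; then slide the loose cover along its guides onto the plain half of the case until all four pockets lie open and leave it lying there, find and lift out the largest weight, and stand it upright near the middle of the balance pan, letting go only once it stands on the pan. Leave the smaller weights in their pockets, the clip swung clear and everything else on the bench where it is.

Things in the scene. Friction and masses are not known exactly. Their poses are not given: they have to be found in the camera images.
- case: Aluminium check-weight case fixed to the bench, 316 mm long (its x) x 116 wide (y) x 62 tall; origin: centre of its underside, z up. Its -x half is a trough with four pockets, its +x half a plain deck. The cover rests 58 mm above the bench on deck and ledges; guides on both sides (inner faces y = +-47.5) and end stops (inner faces x = +-149) rise to 62 mm and let it slide along x only.
- pockets (a point): Middle of the case's trough (x = -75, y = 0 mm of the case), on its wooden floor 16 mm above the bench. The trough is 136 mm long (x) and 80 mm wide inside (y), 58 mm tall walls. Four square pockets, 26 mm wide and 10 mm deep (bottoms 6 mm above the bench), lie in a row along the case's x at x = -123, -91, -59, -27 mm, y = 0.
- deck (a point): Middle of the case's plain half (x = 77, y = 0 mm of the case), on its flat top 58 mm above the bench; the parked cover lies centred here, against the end stop.
- cover: Loose grey plastic plate on the case, 144 mm (its x, along the case's x) x 92 x 8 mm, about 0.17 kg; origin: centre of its underside; top 66 mm above the bench. On it a ridge across y to push: 10 mm thick, 60 long, 14 tall (top 80 mm above the bench), centred at plate x = -40 mm. Its centre slides easily from case x = -75 mm (shut) to +77 (end stop).
- clip (a joint): Flat steel swing clip on the case's -y side; angle in rad, 0 = closed, grows as it swings outwards (clockwise from above), stop at 1.4. L-shaped: a 62 mm arm along the case's +x when closed, then a hook 8 mm wide reaching 28 mm towards +y in front of the cover's leading edge, blocking it. Top 66.6 mm above the bench. Clear of the cover from about 0.7 rad; stays where left; 1.5 N at its pin moves it.
- clip_pivot (a point): The clip's upright pivot axis, at x = -58, y = -60 mm of the case; here a point on the clip's top face. Below it a boss, 26 x 18 mm, stands out to y = -75 mm of the case; the screw head rises to 71 mm above the bench.
- clip_pin (a point): Top centre of the upright round pin, 10 mm across, 16 mm tall (66.6 to 82.6 mm above the bench), on the clip's corner, 62 mm from the pivot; pushed or pinched to swing the clip. When closed it is at x = 4, y = -60 mm of the case.
- weight_big: The largest check weight, plain steel: cylinder 22 mm across and 37 mm tall with a narrower knob on top, 46 mm tall in all, about 0.115 kg; origin: centre of its underside, z up. It stands in one of the four pockets (which one varies), hidden under the shut cover; its top is 52 mm above the bench there.
- pan_top (a point): Centre of the top face of the balance's round steel pan, 124 mm across, 76 mm above the bench (the white balance's housing is 200 mm wide, 64 mm high at the pan and 44 mm at the keypad); the pan is rigid. z up; the housing is fixed and reaches 137 mm to -x (keypad, towards the robot) and 80 mm to +x of this point.
- weight_b: A smaller check weight of the same shape, plain steel, 18 mm across, 29 mm tall, 50 g, upright in another pocket; origin: centre of its underside. To be left in its pocket.
- weight_c: A smaller check weight of the same shape, plain steel, 14 mm across, 20 mm tall, 20 g, upright in another pocket; origin: centre of its underside. To be left in its pocket.
- weight_d: A smaller check weight of the same shape, plain steel, 12 mm across, 15 mm tall, 10 g, upright in another pocket; origin: centre of its underside. To be left in its pocket.
- bottle: Bystander: closed amber glass bottle, 52 mm across, 115 mm tall; origin: centre of its underside.
- jar: Bystander: low closed glass jar, 48 mm across, 52 mm tall; origin: centre of its underside.
- dish: Bystander: closed flat glass dish, 92 mm across, 16 mm tall; origin: centre of its underside.
- beaker: Bystander: open glass beaker, 56 mm across, 75 mm tall; origin: centre of its underside.
- slidebox: Bystander: white plastic box of slides, 34 x 82 x 30 mm; origin: centre of its underside.
- spatula: Bystander: slim steel laboratory spatula lying flat, about 200 mm long, 8 mm tall; origin: on its underside, at the handle's middle.
- timer: Bystander: white square timer lying flat, 66 x 66 x 20 mm; origin: centre of its underside.

How it is judged:
By the outcome, as a careful person would: the job done as asked, in the order asked, and still so for the second after the job is handed in, with the robot touching nothing.
It also fails if it takes over 61 s, if anything falls off the work surface, if the arm or the gripper's body presses on something with over 40 N, if the wrist force passes 120 N, or if a joint passes its speed limit or range.

## Working session

There is one attempt and no reset: what is moved stays moved. The work goes in short steps, Python scripts to look and compute and a shell command to move; the robot and the scene stay as the last step left them, time stands still between calls to the robot, and variables do not carry over. Pictures are saved under pics/ and viewed, at most 10 in all, crops included, and the job is handed in when it is done.

```bash
mkdir -p pics
cat > h.py <<'E'
import numpy as np, cv2
from bench import ctrl, get_image, job
def snap(name,fn):
    im=get_image(name); cv2.imwrite(f'pics/{fn}.png',cv2.cvtColor(im['pixels'],cv2.COLOR_RGB2BGR)); np.savez(f'pics/{fn}.npz',**im); return im
def ray(im,u,v,z):
    d=im['T'][:3,:3]@np.array([(u-im['cx'])/im['fx'],(v-im['cy'])/im['fy'],1.]); o=im['T'][:3,3]
    return o+d*(z-o[2])/d[2]
def proj(im,p):
    q=np.linalg.inv(im['T'])@np.append(p,1); return np.array([im['fx']*q[0]/q[2]+im['cx'],im['fy']*q[1]/q[2]+im['cy']])
E
python3 - <<'E'
from h import *
for n in('top','side'):
    im=snap(n,n+'0'); print(n,im['T'].round(3).tolist(),im['fx'])
s=ctrl.get_state(); print(s)
E
```

```text
top [[0.025, -0.984, 0.175, 0.406], [-1.0, -0.022, 0.017, -0.038], [-0.013, -0.176, -0.984, 0.961], [0.0, 0.0, 0.0, 1.0]] 366.2836371617895
side [[-0.978, -0.127, 0.166, 0.447], [-0.209, 0.662, -0.72, 0.584], [-0.018, -0.739, -0.674, 0.663], [0.0, 0.0, 0.0, 1.0]] 396.90421264724495
{'time': 0.1, 'joint_positions': array([-1.1088609 ,  0.32173356, -0.07006005,  1.45154056,  0.02260527,
        1.3707707 , -0.05688952]), 'qd': array([-9.95572133e-05, -8.66101328e-04,  4.21727664e-05, -2.07461523e-03,
        1.44857223e-03,  1.40310158e-03,  1.58405529e-04]), 'joint_torque': array([-2.61452160e-04, -4.92571056e+01, -4.06085690e-01, -3.13397598e+01,
       -6.41891873e-02,  3.94086353e-02,  6.74496960e-05]), 'position': array([0.2813114 , 0.58544141, 0.22158687]), 'tool_rot': array([-6.97510796e-01, -3.06290630e+00,  2.58269934e-03]), 'ft_force': array([-0.73503401,  0.15824026, -0.77094706]), 'torque': array([ 0.0086711 , -0.0263489 , -0.00543212]), 'grip_force': 0.0, 'grip_width': 0.9982762183089776}
```

View pics/top0.png

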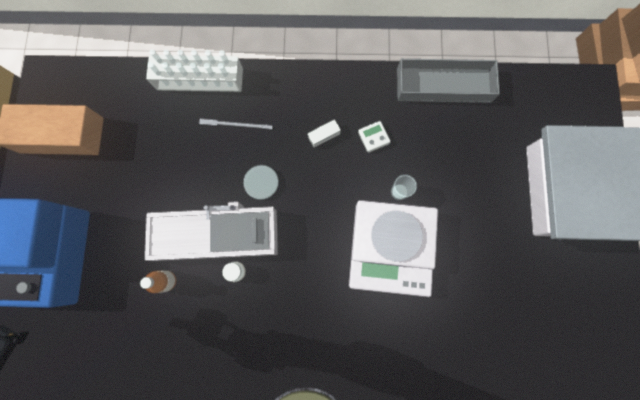

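View pics/side0.png

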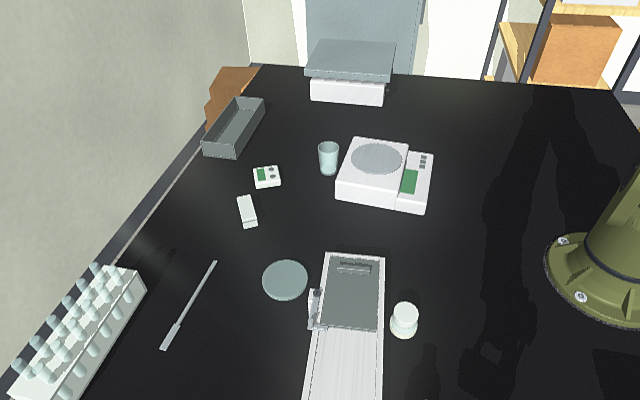

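The top view shows the case at about (145–276, 207–260), with the cover and ridge on its right (case +x points image-left, world +y). The clip is on the upper side near (210–240, 208), and the pan is at (399, 236). I'll zoom in on the case.

Run:
```python
from h import *
a=cv2.imread('pics/top0.png')[190:280,135:290]
cv2.imwrite('pics/c1.png',cv2.resize(a,None,fx=5,fy=5,interpolation=cv2.INTER_CUBIC))
```

```text
(no output)
```

View pics/c1.png

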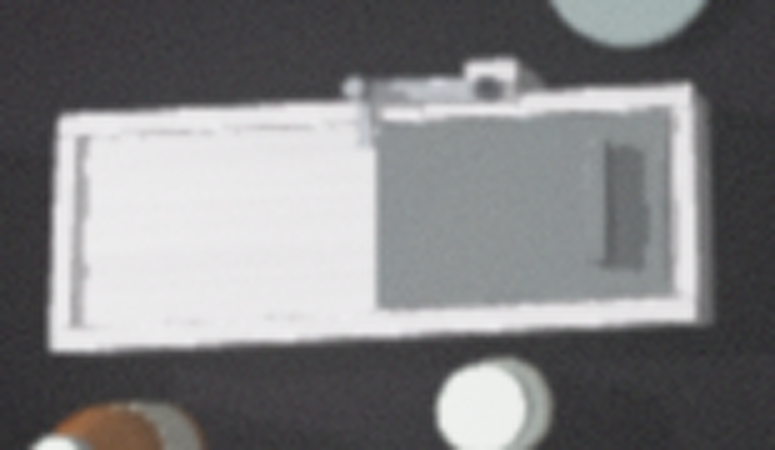

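The case's top rim corners in the crop are TL (58,115), TR (692,85), BR (698,320) and BL (50,352). The clip pin is at (352,88) and the clip is closed.

```bash
cat >> h.py <<'E'
class Case: pass
def fit(src,dst):
    s=src-src.mean(0); d=dst-dst.mean(0)
    a=np.arctan2((s[:,0]*d[:,1]-s[:,1]*d[:,0]).sum(),(s*d).sum())
    R=np.array([[np.cos(a),-np.sin(a)],[np.sin(a),np.cos(a)]]); return a,R,dst.mean(0)-R@src.mean(0)
E
python3 - <<'E'
from h import *
im=dict(np.load('pics/top0.npz'))
c=np.array([(58,115),(692,85),(698,320),(50,352)],float); f=lambda c:((c+.5)/5-.5)+[135,190]
w=np.array([ray(im,*p,.062)[:2] for p in f(c)])
src=np.array([(158,-58),(-158,-58),(-158,58),(158,58)])/1000
a,R,t=fit(src,w); print('case',a,t,((w-t)@R-src).round(4).tolist())
print('pin',ray(im,*f(np.array([352,88.])),.0826)[:2], 'exp',R@[.004,-.06]+t)
print('pivot',ray(im,*f(np.array([488,88.])),.071)[:2],R@[-.058,-.06]+t)
g=im['pixels'].astype(int); 
m=((g.max(2)-g.min(2)<25)&(g.mean(2)<195)&(g.mean(2)>120)).astype(np.uint8); m[:205]=0;m[264:]=0;m[:,:368]=0;m[:,430:]=0
m=cv2.morphologyEx(m,cv2.MORPH_OPEN,np.ones((5,5)))
k=max(cv2.findContours(m,0,1)[0],key=cv2.contourArea); e=cv2.fitEllipse(k); print(e); print('pan',ray(im,*e[0],.076), ray(im,e[0][0]+e[1][0]/2,e[0][1],.076))
# side view pan
im=dict(np.load('pics/side0.npz')); g=im['pixels'].astype(int)
for q in [(1,1)]:
  m=((g.max(2)-g.min(2)<25)&(g.mean(2)<195)&(g.mean(2)>110)).astype(np.uint8); m[:135]=0;m[182:]=0;m[:,:345]=0;m[:,:345]=0;m[:,408:]=0
  m=cv2.morphologyEx(m,cv2.MORPH_OPEN,np.ones((5,5)))
  k=max(cv2.findContours(m,0,1)[0],key=cv2.contourArea); e=cv2.fitEllipse(k); print(e,'pan side',ray(im,*e[0],.076))
print('pin side exp',proj(im,np.append(R@[.004,-.06]+t,.0826)))
np.savez('case.npz',R=R,t=t,a=a)
E
```

```text
case 1.6427942058898666 [0.48123461 0.24885432] [[0.0005, -0.0005], [-0.0003, 0.0], [-0.0003, 0.0001], [0.0001, 0.0004]]
pin [0.54192518 0.25807744] exp [0.54079142 0.2571601 ]
pivot [0.54524005 0.19460746] [0.54525144 0.19532073]
((414.59027099609375, 225.5504913330078), (7.752536773681641, 20.324254989624023), 98.29832458496094)
pan [ 0.50958149 -0.25180543  0.076     ] [ 0.50979842 -0.2611404   0.076     ]
((376.140380859375, 158.44740295410156), (29.318843841552734, 51.22539520263672), 94.84600067138672) pan side [ 0.48527896 -0.20274627  0.076     ]
pin side exp [311.91060954 320.05882798]
```

```bash
cat >> h.py <<'E'
from scipy.spatial.transform import Rotation as Ro
C=np.load('case.npz'); CR,Ct=C['R'],C['t']
def cw(x,y): return CR@[x/1e3,y/1e3]+Ct
def to(xy,z,s=None):
    s=s or ctrl.get_state(); R=Ro.from_rotvec(s['tool_rot']).as_matrix()
    return (R.T@(np.array([*xy,z])-s['position'])*1e3).round(1)
def st():
    s=ctrl.get_state(); R=Ro.from_rotvec(s['tool_rot']).as_matrix(); cy=CR.T@(s['position'][:2]-Ct)*1e3
    print('t%.2f'%s['time'],'case',cy.round(1),'z',(s['position'][2]*1e3).round(1),'yhead',np.degrees(np.arctan2(R[1,1],R[0,1])).round(2),'tilt',R[:,2].round(3),'f',s['ft_force'].round(1),'w',(s['grip_width']*87).round(1),'gf',s['grip_force']); return s
E
python3 -m crank '[[[0,0,0,-0.12,0],[0,0,0,-0.12,0],[0,0,0,-0.12,0],[0,0,0,-0.12,0],[0,0,0,-0.12,0],[0,0,0,-0.12,0],[0,0,0,-0.12,0],[0,0,0,-0.12,0],[0,0,0,-0.12,0],[0,0,0,-0.12,0]]]' 5
python3 -m crank '[[[0,0,0,-0.12,0],[0,0,0,-0.12,0],[0,0,0,-0.06,0],[0,0,0,0,0],[0,0,0,0,0]]]'
python3 - <<'E'
from h import *
s=st(); print(to(cw(4,-60),.13))
E
```

```text
time: 0.93
position: [0.2814, 0.5856, 0.2219]
tool_rot: [1.162, -2.918, 0.001]
ft_force: [-0.4, 0.3, -0.0]
grip_width: 0.509
grip_force: 0.0
time: 1.35
position: [0.2814, 0.5857, 0.2221]
tool_rot: [1.575, -2.718, 0.001]
ft_force: [0.2, -0.1, 0.1]
grip_width: 0.499
grip_force: 0.0Traceback (most recent call last):
  File "<stdin>", line 2, in <module>
  File "h.py", line 23, in st
    print('t%.2f'%s['time'],'case',cy.round(1),'z',(s['position'][2]*1e3).round(1),'yhead',np.degrees(np.arctan2(R[1,1],R[0,1])).round(2),'tilt',R[:,2].round(3),'f',s['ft_force'].round(1),'w',(s['grip_width']*87).round(1),'gf',s['grip_force']); return s
                                                                                                                                                                                                ^^^^^^^^^^^^^^^^^^^^^^^^^^
AttributeError: 'float' object has no attribute 'round'
```

```bash
sed -i "s/(s\['grip_width'\]\*87).round(1)/round(s['grip_width']*87,1)/;s/(s\['position'\]\[2\]\*1e3).round(1)/round(s['position'][2]*1e3,1)/" h.py
python3 - <<'E'
from h import *
s=st(); print(to(cw(4,-60),.13))
E
```

```text
t1.35 case [350.3 175.1] z 222.1 yhead 150.17 tilt [-0.    -0.001 -1.   ] f [ 0.2 -0.1  0.1] w 43.4 gf 0.0
[ 155.9 -388.4   92.2]
```

```bash
python3 -m crank '[[[10,-28,0,0,0],[11,-28,0,0,0],[11,-28,0,0,0],[11,-28,0,0,0],[11,-28,0,0,0],[11,-28,0,0,0],[11,-28,0,0,0],[11,-28,0,0,0],[11,-28,0,0,0],[11,-28,9,0,0]]]' >/dev/null
python3 -m crank '[[[11,-27,20,0,0],[11,-27,20,0,0],[11,-27,20,0,0],[14,-27,20,0,0],[0,0,0,0,0],[0,0,0,0,0],[0,0,0,0,0]]]'
python3 - <<'E'
from h import *
s=st(); print(to(cw(4,-60),.13)); snap('top','top1');snap('side','side1')
a=cv2.imread('pics/top1.png')[170:270,190:290];b=cv2.imread('pics/side1.png')[230:370,270:410]
cv2.imwrite('pics/c2.png',np.hstack([cv2.resize(a,(400,400)),cv2.resize(b,(400,400))]))
E
```

```text
time: 2.77
position: [0.5408, 0.2589, 0.1337]
tool_rot: [-1.576, 2.717, 0.001]
ft_force: [-0.4, 0.7, -0.3]
grip_width: 0.502
grip_force: 0.0
t2.77 case [  5.7 -60.2] z 133.7 yhead 150.24 tilt [-0.     0.001 -1.   ] f [-0.4  0.7 -0.3] w 43.7 gf 0.0
[ 1.5 -0.8  3.7]
```

View pics/c2.png

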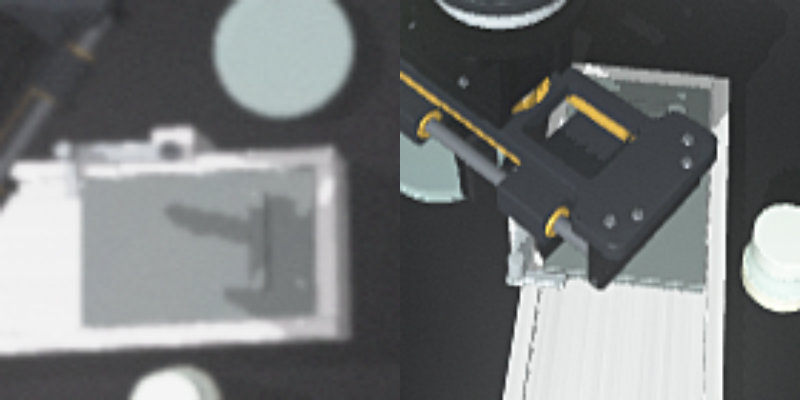

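The top crop shows the pin at (65,150) with the gripper up and left of it by parallax. The side crop shows the pin at (515,270) and the gripper above it. I'll check the projection numerically before descending.

Run:
```python
from h import *
s=ctrl.get_state();p=s['position'];R=Ro.from_rotvec(s['tool_rot']).as_matrix()
for n,o,sz in(('top1',(190,170),100),('side1',(270,230),140)):
    im=dict(np.load(f'pics/{n}.npz'))
    for k in(-22,0,22): print(n,k,((proj(im,p+R[:,1]*k/1e3)-o)*400/sz).round())
    print('pin',((proj(im,np.append(cw(4,-60),.0826))-o)*400/sz).round())
```

```text
top1 -22 [ 48. 104.]
top1 0 [ 27. 136.]
top1 22 [  5. 169.]
pin [ 61. 151.]
side1 -22 [ 86. 188.]
side1 0 [115. 211.]
side1 22 [146. 235.]
pin [120. 257.]
```

Run:
```python
from h import *
a=cv2.imread('pics/top1.png')[100:300,90:290];b=cv2.imread('pics/side1.png')[180:380,210:410]
cv2.imwrite('pics/c3.png',np.hstack([cv2.resize(a,(400,400)),cv2.resize(b,(400,400))]))
```

```text
(no output)
```

View pics/c3.png

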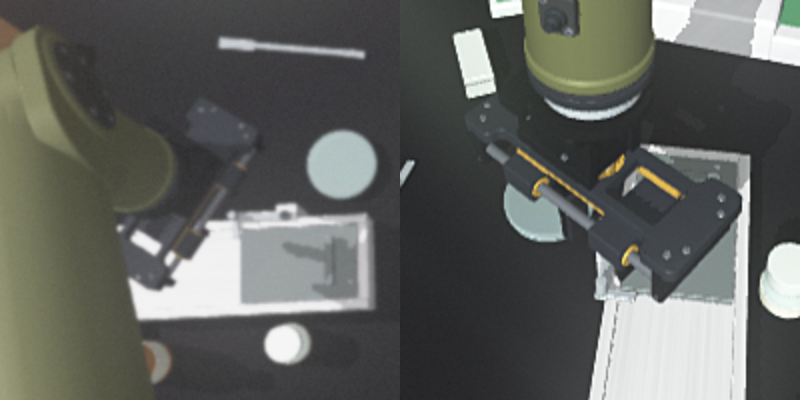

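Both views agree with the projection, since the fingers straddle the pin at height. Descending and pinching.

```bash
python3 -m crank '[[[1,-1,15,0,0],[0,0,16,0,0],[0,0,16,0,0],[0,0,16,0,0],[0,0,0,0,0],[0,0,0,0,0]]]' 
python3 -m crank '[[[0,0,0,0,0.3],[0,0,0,0,0.6],[0,0,0,0,1],[0,0,0,0,1],[0,0,0,0,1],[0,0,0,0,1],[0,0,0,0,1]]]' 6
python3 - <<'E'
from h import *
s=st(); R=Ro.from_rotvec(s['tool_rot']).as_matrix()
th=np.arange(0,1.26,.125); P=np.array([[*cw(-58+62*np.cos(a),-60-62*np.sin(a)),0] for a in th])
print((np.diff(P,axis=0)@R*1e3).round(1).tolist())
E
```

```text
time: 3.37
position: [0.5407, 0.258, 0.0707]
tool_rot: [1.58, -2.715, -0.001]
ft_force: [0.2, 0.2, 0.8]
grip_width: 0.501
grip_force: 0.0
time: 3.95
position: [0.5422, 0.2561, 0.0709]
tool_rot: [-1.576, 2.717, -0.002]
ft_force: [0.6, -1.1, 0.6]
grip_width: 0.11
grip_force: 6.0
t3.95 case [  2.8 -61.3] z 70.9 yhead 150.25 tilt [ 0.001 -0.    -1.   ] f [ 0.6 -1.1  0.6] w 9.6 gf 6.000063121318817
[[-3.9, -6.7, 0.0], [-3.0, -7.1, 0.0], [-2.1, -7.4, 0.0], [-1.2, -7.7, 0.0], [-0.2, -7.7, 0.0], [0.7, -7.7, 0.0], [1.7, -7.6, 0.0], [2.6, -7.3, 0.0], [3.5, -6.9, 0.0], [4.3, -6.4, 0.0]]
```

Pinched at 9.6 mm, so the pin is held. Swinging the clip.

```bash
python3 -m crank '[[[-3.9,-6.7,0,0,1],[-3,-7.1,0,0,1],[-2.1,-7.4,0,0,1],[-1.2,-7.7,0,0,1],[-0.2,-7.7,0,0,1],[0.7,-7.7,0,0,1],[1.7,-7.6,0,0,1],[2.6,-7.3,0,0,1],[3.5,-6.9,0,0,1],[4,-6,0,0,1]]]' 
python3 -m crank '[[[0,0,0,0,1],[0,0,0,0,1],[0,0,0,0,0.6],[0,0,0,0,0.3],[0,0,0,0,0],[0,0,0,0,0],[0,0,0,0,0]]]'
python3 - <<'E'
from h import *
s=st(); print(cw(-35.5,-117.8))
E
```

```text
time: 4.78
position: [0.6037, 0.2181, 0.0705]
tool_rot: [1.577, -2.717, 0.0]
ft_force: [-0.5, 2.5, 2.1]
grip_width: 0.112
grip_force: 6.0
time: 5.37
position: [0.6027, 0.2195, 0.0704]
tool_rot: [1.578, -2.716, -0.0]
ft_force: [-0.0, 0.4, 0.4]
grip_width: 0.403
grip_force: 0.0
t5.37 case [ -38. -119.] z 70.4 yhead 150.33 tilt [-0. -0. -1.] f [-0.   0.4  0.4] w 35.1 gf 0.0
[0.60128314 0.22192032]
```

```bash
python3 -m crank '[[[0,0,-20,0,0],[0,0,-20,0,0],[0,0,-20,0,0],[0,0,0,0.12,0],[0,0,0,0.12,0],[0,0,0,0.12,0],[0,0,0,0.12,0],[0,0,0,0.12,0],[0,0,0,0.12,0],[0,0,0,0.12,0]]]' >/dev/null
python3 -m crank '[[[0,0,0,0.12,0],[0,0,0,0.02,0],[0,0,0,0,0],[0,0,0,0,0]]]'
python3 - <<'E'
from h import *
s=st(); print(to(cw(-115,0),.12), np.radians(st() is None or 0)); snap('top','top2');
E
```

```text
time: 6.53
position: [0.603, 0.2194, 0.1305]
tool_rot: [0.118, -3.139, 0.0]
ft_force: [-0.4, 0.1, -0.1]
grip_width: 0.499
grip_force: 0.0
t6.53 case [ -38.2 -119.3] z 130.5 yhead 94.32 tilt [-0. -0. -1.] f [-0.4  0.1 -0.1] w 43.4 gf 0.0
t6.53 case [ -38.2 -119.3] z 130.5 yhead 94.32 tilt [-0. -0. -1.] f [-0.4  0.1 -0.1] w 43.4 gf 0.0
[119.6 -76.4  10.5] 0.0
```

```bash
python3 -m crank '[[[23,-15,0,0,0],[24,-15,0,0,0],[24,-15,0,0,0],[24,-15,0,0,0],[24.6,-16.4,0,0,0],[0,0,20,0,0],[0,0,20,0,0],[0,0,20.5,0,0],[0,0,0,0,0],[0,0,0,0,0]]]'
python3 -m crank '[[[0,0,0,0,0.4],[0,0,0,0,1],[0,0,0,0,1],[0,0,0,0,1],[0,0,0,0,1],[0,0,0,0,1]]]' 6
python3 - <<'E'
from h import *
s=st(); snap('top','top3')
a=cv2.imread('pics/top3.png')[150:300,120:320]
cv2.imwrite('pics/c4.png',cv2.resize(a,(800,600)))
E
```

```text
time: 7.42
position: [0.4888, 0.1341, 0.0698]
tool_rot: [0.115, -3.138, 0.001]
ft_force: [-0.0, -0.0, 0.5]
grip_width: 0.501
grip_force: 0.0
time: 7.92
position: [0.4895, 0.1345, 0.0704]
tool_rot: [-0.114, 3.139, 0.0]
ft_force: [-0.2, 1.2, 0.3]
grip_width: 0.132
grip_force: 1.3
t7.92 case [-114.7    0. ] z 70.4 yhead 94.14 tilt [ 0.  0. -1.] f [-0.2  1.2  0.3] w 11.5 gf 1.2545034661889076
```

View pics/c4.png

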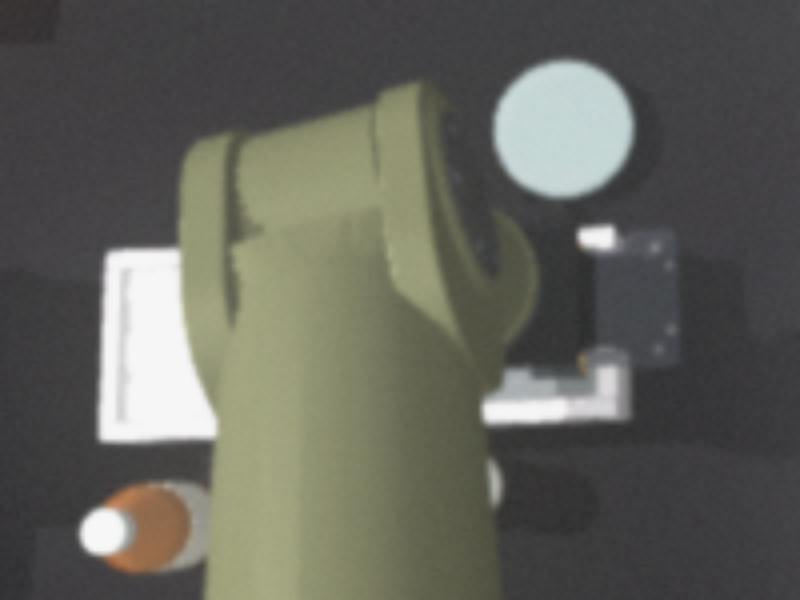

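The arm hides the case, but the fingers closed on the ridge at about 11 mm. Sliding the cover.

```bash
python3 -m crank '[[[0,0,0,0,1],[0,0,0,0,1],[0,8,0,0,1],[0,14,0,0,1],[0,16,0,0,1],[0,16,0,0,1],[0,16,0,0,1],[0,16,0,0,1],[0,16,0,0,1],[0,16,0,0,1]]]'
python3 -m crank '[[[0,14,0,0,1],[0,12,0,0,1],[0,7,0,0,1],[0,1,0,0,1],[0,0,0,0,1],[0,0,0,0,1],[0,0,0,0,1]]]'
python3 - <<'E'
from h import *
s=st()
E
```

```text
time: 8.8
position: [0.481, 0.2524, 0.0703]
tool_rot: [-0.113, 3.139, -0.002]
ft_force: [0.7, -2.3, 3.4]
grip_width: 0.112
grip_force: 6.0
time: 9.38
position: [0.4784, 0.2852, 0.0702]
tool_rot: [0.112, -3.139, 0.002]
ft_force: [-0.8, -3.2, 5.3]
grip_width: 0.114
grip_force: 6.0
t9.38 case [36.5  0.2] z 70.2 yhead 94.1 tilt [-0.    -0.001 -1.   ] f [-0.8 -3.2  5.3] w 10.0 gf 6.001346111297607
```

```bash
python3 -m crank '[[[0,0,0,0,0.6],[0,0,0,0,0.2],[0,0,0,0,0],[0,0,0,0,0],[0,0,-20,0,0],[0,0,-30,0,0],[0,0,-30,0,0],[0,0,-30,0,0],[0,30,-20,0,0],[0,30,0,0,0]]]' >/dev/null
python3 -m crank '[[[15,30,0,0,0],[15,30,0,0,0],[15,30,0,0,0],[15,30,0,0,0],[15,30,0,0,0],[15,20,0,0,0],[0,0,0,0,0]]]'
python3 - <<'E'
from h import *
s=st(); snap('top','top4'); snap('side','side4')
a=cv2.imread('pics/top4.png')[180:280,130:290]
b=cv2.imread('pics/side4.png')[230:400,260:430]
cv2.imwrite('pics/c5.png',np.vstack([cv2.resize(a,(480,300),interpolation=cv2.INTER_CUBIC),cv2.resize(b,(480,300))])); 
cv2.imwrite('pics/c5.png',np.hstack([cv2.resize(a,(800,500),interpolation=cv2.INTER_CUBIC)]))
E
```

```text
time: 10.8
position: [0.3649, 0.515, 0.1995]
tool_rot: [0.129, -3.135, -0.005]
ft_force: [-0.5, 0.0, -0.5]
grip_width: 0.495
grip_force: 0.0
t10.80 case [273.8  96.8] z 199.5 yhead 94.72 tilt [-0.004  0.003 -1.   ] f [-0.5  0.  -0.5] w 43.1 gf 0.0
```

View pics/c5.png

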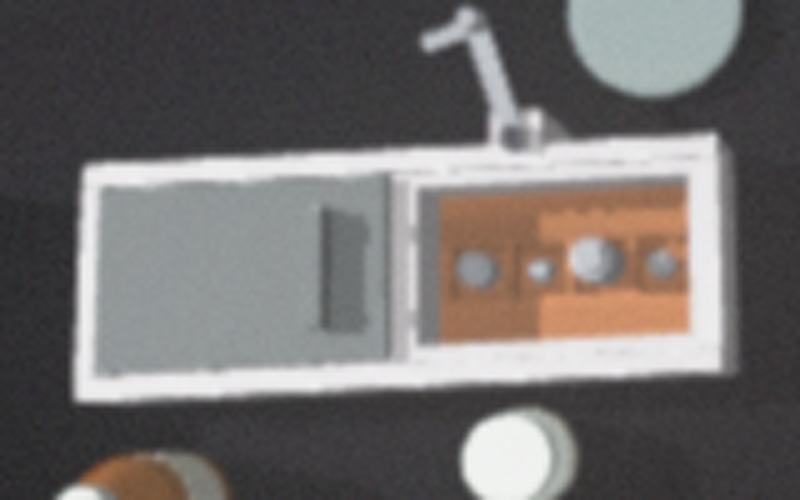

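The cover is parked and the clip is clear. The weights are at crop x = 477, 540, 597 and 660; the largest is the third one (597,260), in the x = -91 pocket.

```bash
python3 -m crank '[[[0,0,0,0.12,0.13],[0,0,0,0.12,0.13],[0,0,0,0.12,0.13],[0,0,0,0.12,0.13],[0,0,0,0.12,0.13],[0,0,0,0.12,0.13],[0,0,0,0.12,0.13],[0,0,0,0.12,0.13],[0,0,0,0.12,0.13],[0,0,0,0.12,0.13]]]' >/dev/null
python3 -m crank '[[[0,0,0,0.12,0.13],[0,0,0,0.12,0.13],[0,0,0,0.12,0.13],[0,0,0,0.02,0.13],[0,0,0,0,0.13],[0,0,0,0,0.13]]]' >/dev/null
python3 - <<'E'
from h import *
s=st(); im=dict(np.load('pics/top4.npz'))
for u,v in((597,258),(477,268),(540,269),(660,263)):
  p=np.array([(u+.5)/5-.5+130,(v+.5)/5-.5+180]); 
  print([(CR.T@(ray(im,*p,z)[:2]-Ct)*1e3).round(1).tolist() for z in(.05,.04,.025)])
print(to(cw(-91,0),.2), s['joint_positions'].round(2))
p=proj(im,np.array([.485,-.203,.076])); print('pan',p)
E
```

```text
t12.23 case [266.4  89.5] z 200.1 yhead 3.69 tilt [ 0. -0. -1.] f [0.8 0.3 0.3] w 37.9 gf 0.0
[[-95.2, -0.8], [-93.1, -1.9], [-90.1, -3.4]]
[[-35.1, 1.3], [-32.5, 0.2], [-28.4, -1.3]]
[[-66.6, 3.3], [-64.3, 2.3], [-60.8, 0.8]]
[[-126.6, 3.2], [-124.9, 2.2], [-122.4, 0.7]]
[-3.567e+02  9.230e+01  2.000e-01] [-1.08  0.29  0.12  1.54 -0.03  1.32 -0.89]
pan [394.44535986 235.24932715]
```

```bash
python3 -m crank '[[[-26,7,0,-0.007,0.13],[-28,7,0,0,0.13],[-28,7,0,0,0.13],[-28,7,0,0,0.13],[-28,7,0,0,0.13],[-28,7,0,0,0.13],[-28,7,0,0,0.13],[-28,7,0,0,0.13],[-28,7,0,0,0.13],[-28,7,0,0,0.13]]]' >/dev/null
python3 -m crank '[[[-28,7,20,0,0.13],[-28,7,30,0,0.13],[-24,8,30,0,0.13],[0,0,20,0,0.13],[0,0,0,0,0.13],[0,0,0,0,0.13]]]' >/dev/null
python3 - <<'E'
from h import *
s=st(); print(to(cw(-92,-.5),.020))
E
```

```text
t13.57 case [-91.2  -0.2] z 99.7 yhead 4.06 tilt [-0.002 -0.001 -1.   ] f [0.5 1.  0.6] w 37.8 gf 0.0
[-0.8  0.5 79.7]
```

```bash
python3 -m crank '[[[-0.8,0.5,16,0,0.13],[0,0,16,0,0.13],[0,0,14,0,0.13],[0,0,12,0,0.13],[0,0,11,0,0.13],[0,0,9,0,0.13],[0,0,0,0,0.13],[0,0,0,0,0.13]]]' 
python3 -m crank '[[[0,0,0,0,0.25],[0,0,0,0,0.35],[0,0,0,0,0.45],[0,0,0,0,0.6],[0,0,0,0,1],[0,0,0,0,1],[0,0,0,0,1],[0,0,0,0,1]]]' 20
python3 - <<'E'
from h import *
s=st()
E
```

```text
time: 14.23
position: [0.4892, 0.1576, 0.0221]
tool_rot: [-2.142, -2.298, 0.0]
ft_force: [-0.0, -1.0, 0.3]
grip_width: 0.435
grip_force: 0.0
time: 14.9
position: [0.4897, 0.1575, 0.0225]
tool_rot: [2.142, 2.297, 0.002]
ft_force: [0.1, 0.5, 3.1]
grip_width: 0.243
grip_force: 20.0
t14.90 case [-91.7  -1.9] z 22.5 yhead 4.01 tilt [ 0.001  0.    -1.   ] f [0.1 0.5 3.1] w 21.1 gf 19.99982596040354
```

```bash
python3 -m crank '[[[0,0,-6,0,1],[0,0,-12,0,1],[0,0,-20,0,1],[0,0,-25,0,1],[0,0,-25,0,1],[0,0,-25,0,1],[0,0,-25,0,1],[0,0,0,0,1],[0,0,0,0,1]]]'
python3 - <<'E'
from h import *
s=st(); print(to((.485,-.203),.160))
out=[]
snap('side','side5')
for n,(y,x) in(('top4',(190,340)),('side5',(130,325))):
    im=dict(np.load(f'pics/{n}.npz')); a=cv2.resize(cv2.imread(f'pics/{n}.png')[y:y+100,x:x+110],(440,400))
    for th in np.arange(0,6.28,.26):
        q=(proj(im,np.array([.485+.062*np.cos(th),-.203+.062*np.sin(th),.076]))-[x,y]+.5)*4; cv2.circle(a,tuple(int(v) for v in q),2,(0,0,255),-1)
    out.append(cv2.resize(a,(400,400)))
cv2.imwrite('pics/c6.png',np.hstack(out))
E
```

```text
time: 15.65
position: [0.49, 0.1577, 0.1621]
tool_rot: [2.142, 2.297, 0.006]
ft_force: [-0.2, -0.4, -2.0]
grip_width: 0.237
grip_force: 20.0
t15.65 case [-91.6  -2.2] z 162.1 yhead 4.01 tilt [ 0.003  0.002 -1.   ] f [-0.2 -0.4 -2. ] w 20.6 gf 19.996896837546956
[-359.5  -30.2    1.4]
```

View pics/c6.png

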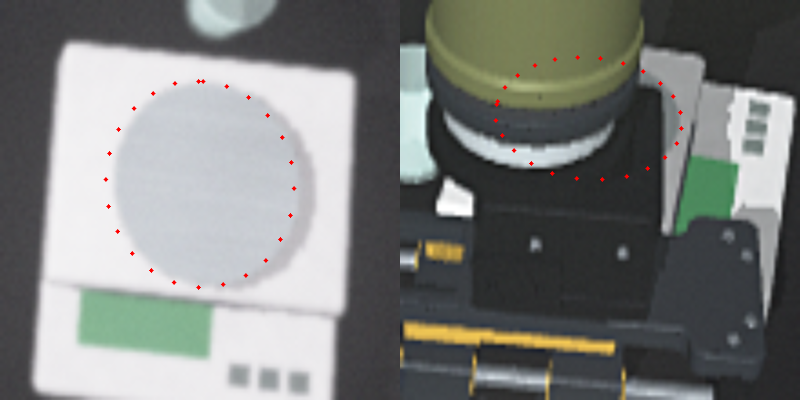

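The top crop shows the pan centred near (208,184), about 5 mm further to -y than my estimate, so I'm aiming for (0.485, -0.208).

```bash
python3 -m crank '[[[-16,-2,0,0,1],[-26,-2,0,0,1],[-28,-2,0,0,1],[-28,-2,0,0,1],[-28,-2,0,0,1],[-28,-2,0,0,1],[-28,-2,0,0,1],[-28,-2,0,0,1],[-28,-2,0,0,1],[-28,-2,0,0,1]]]' >/dev/null
python3 -m crank '[[[-28,-2,0,0,1],[-26,-2,0,0,1],[-20,-3,0,0,1],[-16,-2,0,0,1],[-8,-1,0,0,1],[0,0,0,0,1],[0,0,0,0,1],[0,0,0,0,1]]]' >/dev/null
python3 - <<'E'
from h import *
s=st(); print(to((.485,-.208),.0945),s['position'])
snap('side','side6')
a=cv2.imread('pics/side6.png')[60:240,270:470]
cv2.imwrite('pics/c7.png',cv2.resize(a,(660,594)))
E
```

```text
t17.20 case [-454.1   29.3] z 159.4 yhead 4.11 tilt [-0.001  0.001 -1.   ] f [ 1.1  0.6 -1.6] w 20.9 gf 19.99721776403021
[-1.9  0.2 64.9] [ 0.48469832 -0.20614942  0.1594466 ]
```

View pics/c7.png

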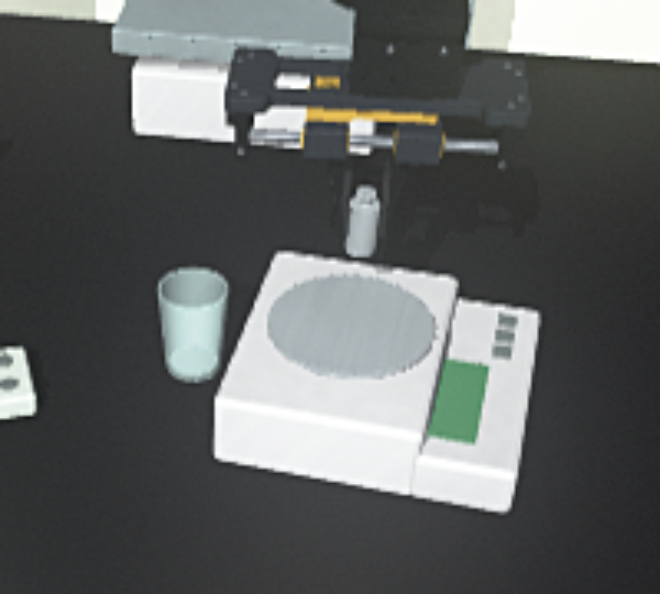

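The weight hangs upright at about (362,222) and the pan is at (352,325) in the side crop. Lowering until contact.

```bash
python3 -m crank '[[[-1.9,0,15,0,1],[0,0,18,0,1],[0,0,14,0,1],[0,0,10,0,1],[0,0,6,0,1],[0,0,0,0,1],[0,0,0,0,1],[0,0,0,0,1]]]'
python3 -m crank '[[[0,0,0.7,0,1],[0,0,0.7,0,1],[0,0,0.6,0,1],[0,0,0,0,1],[0,0,0,0,1]]]'
```

```text
time: 17.92
position: [0.4856, -0.2098, 0.0979]
tool_rot: [2.141, 2.297, 0.001]
ft_force: [-0.3, -0.1, -1.3]
grip_width: 0.242
grip_force: 20.0
time: 18.33
position: [0.4849, -0.2098, 0.0951]
tool_rot: [2.142, 2.298, 0.0]
ft_force: [0.6, -0.4, -0.2]
grip_width: 0.238
grip_force: 20.0
```

```bash
python3 -m crank '[[[0,0,0.7,0,1],[0,0,0.7,0,1],[0,0,0.6,0,1],[0,0,0,0,1],[0,0,0,0,1]]]'
python3 -m crank '[[[0,0,0.5,0,1],[0,0,0,0,1],[0,0,0,0,1]]]'
```

```text
time: 18.75
position: [0.4848, -0.2097, 0.093]
tool_rot: [-2.142, -2.298, 0.0]
ft_force: [-0.4, 0.1, -0.9]
grip_width: 0.242
grip_force: 20.0
time: 19.0
position: [0.4849, -0.2097, 0.0926]
tool_rot: [2.142, 2.298, 0.0]
ft_force: [0.4, -0.8, -1.3]
grip_width: 0.241
grip_force: 20.0
```

```bash
python3 -m crank '[[[0,0,0.5,0,1],[0,0,0,0,1],[0,0,0,0,1]]]'
python3 -m crank '[[[0,0,0.5,0,1],[0,0,0,0,1],[0,0,0,0,1]]]'
```

```text
time: 19.25
position: [0.485, -0.2098, 0.0925]
tool_rot: [2.142, 2.298, 0.001]
ft_force: [-0.7, 0.6, 3.6]
grip_width: 0.243
grip_force: 20.0
time: 19.5
position: [0.4851, -0.2098, 0.0924]
tool_rot: [2.142, 2.298, 0.001]
ft_force: [-2.0, 0.5, 8.3]
grip_width: 0.24
grip_force: 20.0
```

Contact made. I'll ease off slightly, release slowly, retreat and look.

```bash
python3 -m crank '[[[0,0,-0.5,0,1],[0,0,0,0,1],[0,0,0,0,0.42],[0,0,0,0,0.36],[0,0,0,0,0.3],[0,0,0,0,0.2],[0,0,0,0,0.1],[0,0,0,0,0.1],[0,0,0,0,0.1]]]' 5
python3 -m crank '[[[0,0,-8,0,0.1],[0,0,-15,0,0.1],[0,0,-20,0,0.1],[0,0,-25,0,0.1],[0,0,-25,0,0.1],[0,-10,-20,0,0.1],[30,-15,0,0,0.1],[30,-15,0,0,0.1],[30,-15,0,0,0.1],[30,-15,0,0,0.1]]]' >/dev/null
python3 -m crank '[[[30,0,0,0,0.1],[30,0,0,0,0.1],[30,0,0,0,0.1],[30,0,0,0,0.1],[30,0,0,0,0.1],[30,0,0,0,0.1],[30,0,0,0,0.1],[30,0,0,0,0.1],[30,0,0,0,0.1],[30,0,0,0,0.1]]]' >/dev/null
python3 -m crank '[[[30,0,0,0,0.1],[30,0,0,0,0.1],[30,0,0,0,0.1],[20,0,0,0,0.1],[10,0,0,0,0.1],[0,0,0,0,0.1],[0,0,0,0,0.1],[0,0,0,0,0.1]]]'
python3 - <<'E'
from h import *
a=snap('top','top7'); b=snap('side','side7')
A=cv2.imread('pics/top7.png')[100:310,120:460]; B=cv2.imread('pics/side7.png')[100:400,230:470]
cv2.imwrite('pics/c8.png',np.hstack([cv2.resize(A,(480,296)),cv2.resize(B,(237,296))]))
E
```

```text
time: 20.25
position: [0.4848, -0.2097, 0.092]
tool_rot: [-2.142, -2.298, 0.0]
ft_force: [0.5, -0.0, 0.6]
grip_width: 0.436
grip_force: 0.0
time: 22.58
position: [0.3779, 0.3222, 0.2052]
tool_rot: [2.144, 2.295, -0.001]
ft_force: [0.5, -0.3, 0.4]
grip_width: 0.448
grip_force: 0.0
```

View pics/c8.png

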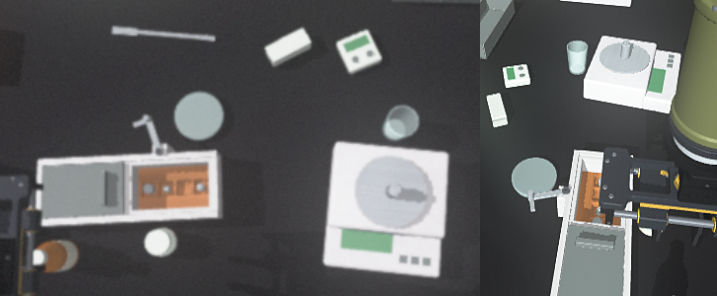

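The weight stands upright mid-pan at (393,190). The cover is parked, the clip is clear, the three small weights are in their pockets and the bystanders haven't moved. Handing in.

```bash
python3 -c "
from bench import job
print(job.close_job())"
```

```text
the job is handed in; nothing more can be done
None
```

The job is handed in at about 23 s on the robot's clock: the final pictures show the largest weight standing upright near the middle of the pan, the clip swung clear, the cover parked on the plain half, and the smaller weights and everything else in place.

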